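# Change out a push-to-release filter cartridge

### The arm

A 6-joint arm with a two-finger parallel gripper is mounted at the origin on a cart in front of the work surface, level with it; the furniture and walls round the work are solid. World frame = base frame: x ahead of the robot, y to its left, z up, the work surface at z = 0. Lengths are in mm, angles in rad, forces in N, time in s.
With the tool pointing down it reaches from about 250 to 775 mm from the base axis. Payload 4 kg.
Tool frame: the origin (TCP) lies midway between the tips of the shut fingers; the grasp point (between the pads) lies ctrl.hold_point_z behind it (ctrl.hold_point_z is the distance from the TCP to the grasp point, in mm); z points along the fingers, y is the line along which they close (so a half turn about z gives the same grasp; the last joint's range is limited). The gripper opens to 85 mm and grips with 20 to 120 N. Pads are 22 mm wide; open, the fingers measure 114 mm over their backs; the gripper's body (76 mm by 85 mm) begins 54 mm behind the grasp point. The pads swing forward as they close: fully open they stand 13 mm farther back than shut.
Start: joints at [-0.103, 0.087, 1.371, -0, 1.684, -0.103], TCP at [550.016, -0.006, 231.341] pointing down, gripper open.
Joint ranges: [-3.1, 3.1], [-0.76, 2.03], [0.27, 2.55], [-1.08, 4.22], [0.17, 2.65], [-2.57, 2.57]. Speed limits (rad/s): [2.79, 2.79, 3.14, 3.14, 3.14, 3.14].

### API

Orientations are given as a 3x3 rotation matrix whose columns are the frame's x, y, z axes.
In Python, from cell import monitor, vision, ctrl gives the robot as it stands.
- The arm moves only by the tool carry_out, never from a script. Its arguments are lists of equal length, an entry for each row: "delta_pos": the shift along the tool's x, y, z in m, a list of three; "turn": the turn, a rotation vector about the tool's x, y, z in degrees, a list of three; "claw": the opening, from 0 (shut) to 1 (fully open). In form: {"delta_pos": [[dx, dy, dz], ...], "turn": [[wx, wy, wz], ...], "claw": [claw, ...]}. A call has exactly 10 rows; each row shifts and turns the commanded pose from where the row before left it, along the tool's axes as they then stand; what a row does not reach is not made up. A row lasts 1/10 s, in which the tool goes at most 50 mm and 8.59 degrees, less where a joint would pass 70% of its speed; a pose out of reach is approached as far as the arm can. A call is refused whole if a number of a shift passes 0.05 or a number of a turn 8.59, either way. A call with a gripper value outside its range is refused whole. The fingers move at their own pace and stop on an object; the grip force is fixed at half the most. Time passes only in rows, so rows that do not move let the fingers close, or fill a call up. It gives the time, the measured TCP pose, the force, the opening and the grip force at its end, in the units of the state.
- monitor.read_state(): the state, without advancing time (a new reading comes with each control period).
- vision.camera(name): name is "scene" or "side" or "wrist"; returns the picture (480x640x3 uint8, red, green, blue); there is no depth.
- vision.get_calibration(name): a dict with "fov_y" (degrees; the focal length in pixels is half the picture's height over the tangent of half this angle, whatever the lens; pixels are square), "cx", "cy" (the principal point, pixels), "D" ([k1, k2, p1, p2, k3] as OpenCV has them; the pictures are not rectified), "R" (3x3) and "t" (3): a world point X has camera coordinates R X + t. Camera axes: x right, y down, z forward; pixel columns grow to the right and rows downward; lengths in mm; the calibration is good to about 2 mm. A picture is of the moment at which its call begins: read the wrist's pose just before it. get_calibration takes no time and is no camera call; for the wrist camera it gives the pose at the moment of the call.
- ctrl.job_done(): hands the job in; it is judged then, once.
The state is a dict: "clock": time; "joint_positions": joint angles; "dq": joint speeds; "joint_efforts": joint torques, N m; "eef_pos": TCP position; "ee_rot": TCP orientation; "contact_force": force on the tool from outside, world axes, zero at the start; "ft_torque": the same for the moment, N m; "opening": finger opening in mm; "grasp_force": force on a finger pad.
Only numpy, scipy, OpenCV 4.12 (cv2) and the standard library are available. Lean on these libraries where they do the work, as an engineer would, in place of code of your own. Each camera call takes 0.05 s, during which the arm holds its last target. There are 200 camera calls.

### The job

The round-capped filter cartridge in the twin filter block on the bench needs changing. Push it further in until its latch lets go and it springs up, then pull it straight out and stand it upright in the steel tray. Leave the bar-handled cartridge beside it latched in the block.

Things in the scene. Friction and masses are not known exactly. Their poses are not given: they have to be found in the camera images.
- round_filter_mid (a point): Cartridge to change: white plastic, 90 g, 70 mm tall: 30 x 30 mm square body, 46 mm high, under a ribbed round cap 29 mm across, 24 mm high. Point: its centre, 35 mm below its top and above its flat foot; z up, x and y square to its sides. Latched at first, top 18 mm above the deck. Released, the top stands 38 mm above the deck: grip it across cap and body and draw it 40 mm up to clear the bore.
- bar_filter_mid (a point): The other cartridge: same size, material and latch, but its cap is an upright bar 12 mm thick (x), 28 mm wide (y) and 24 mm high. Point: its centre, 35 mm below its top. It starts latched in the other bore, its top 18 mm above the deck, and stays so.
- block_deck (a point): Grey block 90 (x) x 200 (y) x 70 mm, fixed, brass hose barbs at +x. Point: centre of its top (deck). Two steel-framed square bores 48 mm to either side along y; either cartridge in either. Latch: press a cartridge straight down, up to 13 N (20 N is safe); after 8 mm it has let go, at 10 mm it stops; take the push away and a spring lifts it 20 mm above its start, loose. Till then it is locked.
- tray: Open shallow steel tray, 110 mm (x) by 150 mm (y) outside, 22 mm high, walls and floor 3 mm thick, fixed to the bench. Origin: centre of its underside, at bench height.
There are look-alikes about, which are no part of the job. Of the things that look like the part that bears block_deck, the larger one is meant.

How it is judged:
By the outcome, as a careful person would: the job done as asked, in the order asked, and still so for the second after the job is handed in, with the robot touching nothing.
It also fails if it takes over 46 s, if anything falls off the work surface, if the arm or the gripper's body presses on something with over 40 N, if the wrist force passes 120 N, or if a joint passes its speed limit or range.

## Working session

There is one attempt and no reset: what is moved stays moved. The work goes in short steps, Python scripts to look and compute and a tool call to move; the robot and the scene stay as the last step left them, time stands still between calls to the robot, and variables do not carry over. Pictures are saved under pics/ and viewed, at most 12 in all, crops included, and the job is handed in when it is done.

Besides the shell and the picture viewer there is one more tool, called as a command line: name --argument value ..., lists and objects as JSON in quotes. carry_out: Moves the arm, as the interface text tells. Its arguments: {"type":"object","properties":{"delta_pos":{"type":"array","items":{"type":"array","items":{"type":"number"}}},"turn":{"type":"array","items":{"type":"array","items":{"type":"number"}}},"claw":{"type":"array","items":{"type":"number"}}},"required":["delta_pos","turn","claw"]}

```bash
mkdir -p pics; cat > h.py <<'E'
import numpy as np, cv2
from cell import monitor, vision, ctrl
def K(c):
    f=240/np.tan(np.radians(c["fov_y"])/2); return np.array([[f,0,c["cx"]],[0,f,c["cy"]],[0,0,1.]])
def ray(c,p):
    u=cv2.undistortPoints(np.array([[p]],float),K(c),np.array(c["D"],float))[0,0]
    R=np.array(c["R"]);t=np.array(c["t"]); d=R.T@np.array([u[0],u[1],1]); return -R.T@t, d/np.linalg.norm(d)
def onz(c,p,z):
    o,d=ray(c,p); return o+d*(z-o[2])/d[2]
def tri(*cp):
    A=np.zeros((3,3));b=np.zeros(3);L=[ray(c,p) for c,p in cp]
    for o,d in L:
        M=np.eye(3)-np.outer(d,d);A+=M;b+=M@o
    X=np.linalg.solve(A,b); return X,[round(float(np.linalg.norm(np.cross(X-o,d))),2) for o,d in L]
def proj(c,X):
    return cv2.projectPoints(np.array(X,float).reshape(-1,1,3),cv2.Rodrigues(np.array(c["R"]))[0],np.array(c["t"],float),K(c),np.array(c["D"],float))[0].reshape(-1,2)
E
python3 - <<'E'
from h import *
import pickle
s=monitor.read_state();print(s,ctrl.hold_point_z)
P={}
for n in("scene","side","wrist"):
    c=vision.get_calibration(n);im=vision.camera(n);P[n]=(c,im)
    cv2.imwrite(f"pics/{n}0.png",im[...,::-1]); print(n,c)
pickle.dump(P,open("p0.pkl","wb"))
E
```

```text
{'clock': 0.0, 'joint_positions': array([-1.03093315e-01,  8.79951102e-02,  1.37230368e+00,  1.07311228e-05,
        1.68359045e+00, -1.03092817e-01]), 'dq': array([ 1.76685531e-03, -2.36630237e-04,  3.97774312e-05, -1.04323650e-03,
        2.01855929e-03,  1.39887462e-04]), 'joint_efforts': array([ 4.64244640e-04, -3.51862407e+01, -3.13276148e+01,  2.58579206e-05,
        1.07225846e-02,  9.27783418e-06]), 'eef_pos': array([5.49492423e+02, 5.50535943e-02, 2.30092129e+02]), 'ee_rot': array([[-4.16368698e-07,  9.99997393e-01, -2.28329212e-03],
       [ 9.99999970e-01,  9.80229075e-07,  2.46949495e-04],
       [ 2.46951089e-04, -2.28329194e-03, -9.99997363e-01]]), 'contact_force': array([-0.77012012,  0.00757419,  0.23216491]), 'ft_torque': array([-0.0070177 , -0.04065024,  0.01744877]), 'grasp_force': 0.0, 'opening': 85.04372773342169} 18.700000000000003
scene {'fov_y': 44.31230022158114, 'cx': 322.4432125297558, 'cy': 238.57212064408128, 'D': array([0.00603009, 0.        , 0.        , 0.        , 0.        ]), 'R': array([[-0.51478183, -0.85722349, -0.01294419],
       [-0.40871706, 
[... 214 characters left out ...]
5965, 'D': array([0.00923487, 0.        , 0.        , 0.        , 0.        ]), 'R': array([[-0.98276941, -0.18481535,  0.00275301],
       [-0.06341831,  0.32316655, -0.94421475],
       [ 0.1736157 , -0.92811996, -0.32931888]]), 't': array([ 495.73207711,   73.63533772, 1072.43543114])}
wrist {'fov_y': 63.81029124788796, 'cx': 323.3810166486368, 'cy': 239.73871262448668, 'D': array([-0.01202961,  0.        ,  0.        ,  0.        ,  0.        ]), 'R': array([[ 9.99997577e-01, -5.61073996e-04, -2.12885686e-03],
       [ 4.27476629e-05, -9.61848816e-01,  2.73581530e-01],
       [-2.20113793e-03, -2.73580958e-01, -9.61846461e-01]]), 't': array([-548.91126406,  -36.40886897,  379.65431146])}
```

View pics/scene0.png

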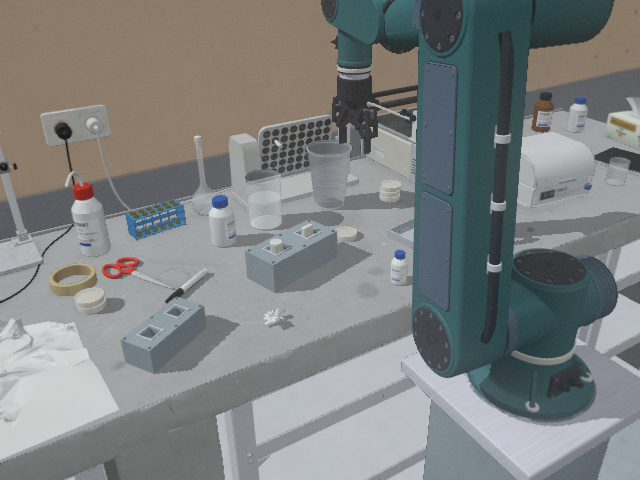

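View pics/side0.png

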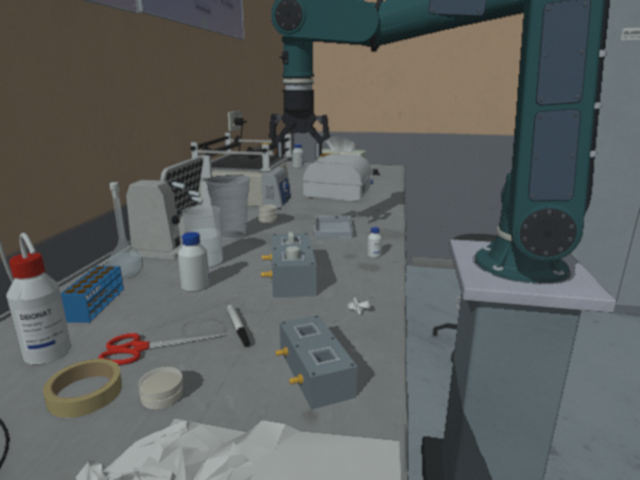

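View pics/wrist0.png

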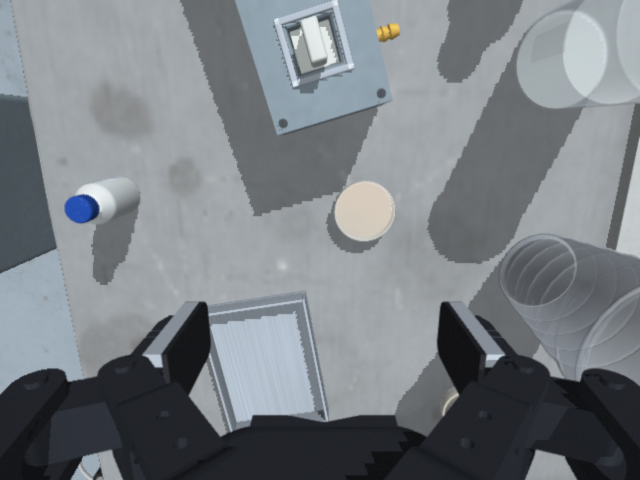

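The scene shows two candidate blocks: the one holding cartridges at (292,252), and an empty one nearer the camera at (165,332). The wrist view has the bar cartridge at (315,45) and the tray at (267,365). I'll measure the blocks roughly, then shift the wrist along +y.

```bash
python3 - <<'E'
from h import *
import pickle
P=pickle.load(open("p0.pkl","rb"))
w,s,d=P["wrist"][0],P["scene"][0],P["side"][0]
print("bar",onz(w,(315,45),85)); print("blk scene deck", [onz(s,p,70).round() for p in [(247,256),(312,222),(338,237),(270,262)]])
print("other", [onz(s,p,70).round() for p in [(123,340),(182,299),(205,311),(150,354)]])
print("tray", [onz(w,p,22).round() for p in [(306,293),(327,420),(209,305)]])
print("round", tri((s,(276,243)),(d,(292,250))))
E
```

```text
bar [543.43689903 124.68711021  85.        ]
blk scene deck [array([517., 289.,  70.]), array([579.,  93.,  70.]), array([485.,  81.,  70.]), array([469., 258.,  70.])]
other [array([372., 587.,  70.]), array([437., 460.,  70.]), array([377., 437.,  70.]), array([312., 558.,  70.])]
tray [array([532., -86.,  22.]), array([ 553., -237.,   22.]), array([435., -99.,  22.])]
round (array([517.07220801, 219.11511215,  81.68443088]), [0.72, 0.72])
```

carry_out --delta_pos '[[0.02,0,0],[0.02,0,0],[0.02,0,0],[0.02,0,0],[0.02,0,0],[0.02,0,0],[0.02,0,0],[0.02,0,0],[0,0,0],[0,0,0]]' --turn '[[0,0,0],[0,0,0],[0,0,0],[0,0,0],[0,0,0],[0,0,0],[0,0,0],[0,0,0],[0,0,0],[0,0,0]]' --claw '[1,1,1,1,1,1,1,1,1,1]'

```text
clock: 1.15
eef_pos: [549.8, 159.9, 230.9]
ee_rot: [[-0.001, 1.0, -0.001], [1.0, 0.001, -0.001], [-0.001, -0.001, -1.0]]
contact_force: [-0.1, -0.1, -0.0]
opening: 85.3
grasp_force: 0.0
```

```bash
python3 - <<'E'
from h import *
import pickle
s=monitor.read_state();print(s["clock"],s["eef_pos"],s["contact_force"])
c=vision.get_calibration("wrist");im=vision.camera("wrist");pickle.dump((c,im),open("p1.pkl","wb"))
cv2.imwrite("pics/wrist1.png",im[...,::-1])
E
```

```text
1.15 [549.81624594 159.89009412 230.86241646] [-0.08753523 -0.11538873 -0.01944064]
```

View pics/wrist1.png

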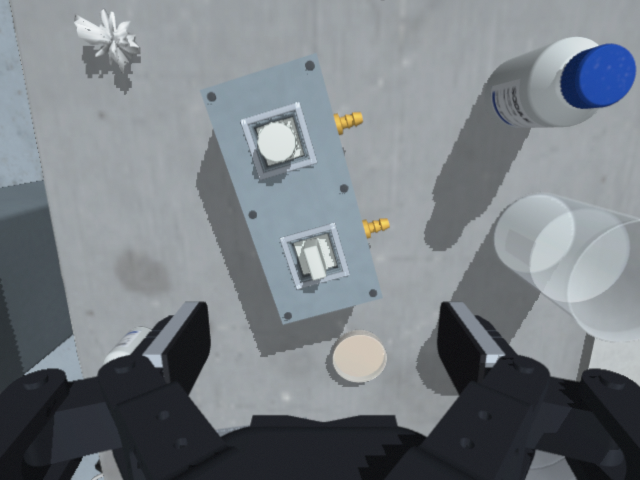

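The blocks' extents are about 205 mm for the one at (292,252) and about 140 mm for the empty one, so the larger block is the one holding cartridges. In wrist1 the round cap is at (278,142) and the bar at (315,260). The block is yawed about +16°. I'll take a second wrist view, lower down and turned to the block.

carry_out --delta_pos '[[0.01,-0.004,0.006],[0.01,-0.004,0.006],[0.01,-0.004,0.006],[0.01,-0.004,0.006],[0.01,-0.004,0.006],[0.01,-0.004,0.006],[0.01,-0.004,0.006],[0,0,0],[0,0,0],[0,0,0]]' --turn '[[0,0,-3],[0,0,-3],[0,0,-3],[0,0,-3],[0,0,-3],[0,0,0],[0,0,0],[0,0,0],[0,0,0],[0,0,0]]' --claw '[1,1,1,1,1,1,1,1,1,1]'

```text
clock: 2.2
eef_pos: [512.5, 224.5, 189.7]
ee_rot: [[-0.258, 0.966, 0.001], [0.966, 0.258, -0.0], [-0.0, 0.001, -1.0]]
contact_force: [0.8, -0.7, -0.6]
opening: 85.5
grasp_force: 0.0
```

```bash
python3 - <<'E'
from h import *
import pickle
s=monitor.read_state();print(s["clock"],s["eef_pos"],s["contact_force"])
c=vision.get_calibration("wrist");im=vision.camera("wrist");pickle.dump((c,im),open("p2.pkl","wb"))
cv2.imwrite("pics/wrist2.png",im[...,::-1])
E
```

```text
2.2 [512.48234518 224.4615205  189.74253938] [ 0.8406109  -0.66861377 -0.58825649]
```

View pics/wrist2.png

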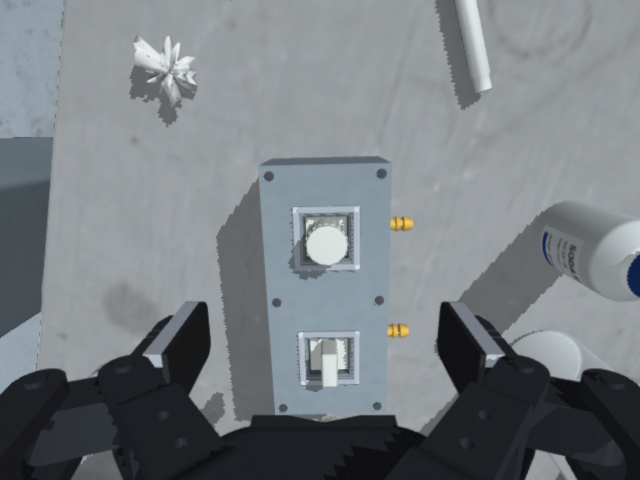

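The second wrist view shows the round cap at (327,245) and the bar at (330,362), with the block nearly square to the tool. Next I'll get accurate centroids and triangulate, with one enlarged crop to confirm.

```bash
python3 - <<'E'
from h import *
import pickle
c1,i1=pickle.load(open("p1.pkl","rb"));c2,i2=pickle.load(open("p2.pkl","rb"))
def cap(im,u,v,r):
    m=(im.min(2)>205).astype(np.uint8); R=np.zeros_like(m);cv2.circle(R,(u,v),r,1,-1);m&=R
    m=cv2.morphologyEx(m,cv2.MORPH_OPEN,np.ones((7,7),np.uint8))
    k=max(cv2.findContours(m,0,1)[0],key=cv2.contourArea)
    e=cv2.fitEllipse(k);print("enc",cv2.minEnclosingCircle(k),"ell",e);return e[0]
a,b=cap(i1,278,142,30),cap(i2,327,245,32)
print("cap",tri((c1,a),(c2,b)))
def dark(im,p):
    g=im.max(2).astype(float);u,v=p;w=g[v-7:v+8,u-7:u+8];q=np.clip(np.median(w)-25-w,0,None)
    y,x=np.mgrid[-7:8,-7:8];return (u+(q*x).sum()/q.sum(),v+(q*y).sum()/q.sum())
B=[tri((c1,dark(i1,p)),(c2,dark(i2,q))) for p,q in [((211,97),(269,176)),((310,66),(381,174)),((252,215),(277,302)),((344,188),(379,300)),((288,316),(283,408)),((374,293),(377,406))]]
for x in B: print(x[0].round(1),x[1])
X=np.array([x[0] for x in B]);print("deck",X.mean(0)); d=X[0]+X[1]-X[4]-X[5];print("yaw",np.degrees(np.arctan2(-d[0],d[1])), np.linalg.norm(X[0]-X[4]),np.linalg.norm(X[0]-X[1]))
o=np.hstack([cv2.resize(i1[90:330,190:400],(420,480)),cv2.resize(i2[150:390,250:400],(300,480))])
cv2.imwrite("pics/crop.png",o[...,::-1])
E
```

```text
enc ((276.2891540527344, 141.57830810546875), 18.669614791870117) ell ((276.284423828125, 141.482421875), (35.09652328491211, 36.21746063232422), 145.72119140625)
enc ((326.77777099609375, 245.0), 19.432165145874023) ell ((326.6651611328125, 244.92288208007812), (36.450164794921875, 37.864681243896484), 83.56996154785156)
cap (array([515.59744837, 220.38011374,  88.52416501]), [0.05, 0.05])
[466.4 252.3  71.8] [0.02, 0.02]
[539.3 273.5  71.5] [0.01, 0.01]
[492.3 163.   71.6] [0.03, 0.03]
[565.4 184.3  71.3] [0.01, 0.01]
[518.8  73.6  73.7] [0.24, 0.24]
[591.4  94.9  71.3] [0.06, 0.06]
deck [528.93708194 173.60020745  71.86613289]
yaw 16.284789303557027 186.30079235609685 75.93035097307592
```

View pics/crop.png

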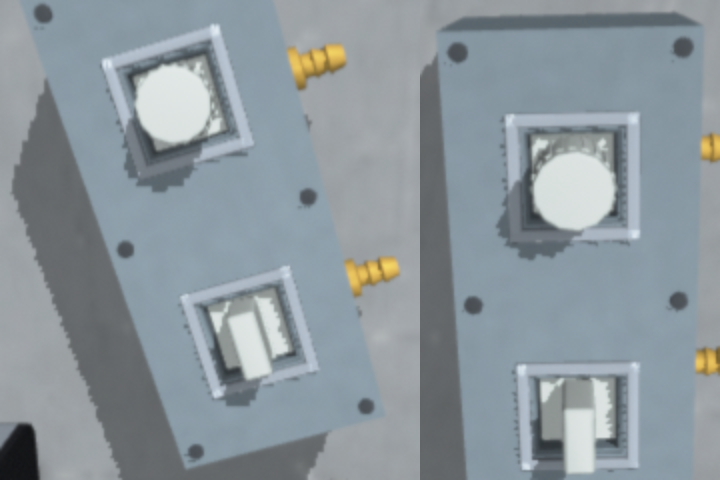

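The crop confirms it: the left bore holds the round, ribbed-cap cartridge and the other holds the upright bar. The cap top is at (515.5, 220.2, 88.5) and the yaw is 16.3°. I'll shut the fingers and descend to just above the cap.

carry_out --delta_pos '[[-0.005,0.002,0],[0,0,0.005],[0,0,0.01],[0,0,0.01],[0,0,0.01],[0,0,0.01],[0,0,0.015],[0,0,0.015],[0,0,0.01],[0,0,0]]' --turn '[[0,0,-1.3],[0,0,0],[0,0,0],[0,0,0],[0,0,0],[0,0,0],[0,0,0],[0,0,0],[0,0,0],[0,0,0]]' --claw '[0,0,0,0,0,0,0,0,0,0]'

```text
clock: 3.25
eef_pos: [513.8, 220.0, 101.6]
ee_rot: [[-0.281, 0.96, -0.005], [0.96, 0.281, -0.001], [-0.0, -0.005, -1.0]]
contact_force: [0.0, 0.2, 0.3]
opening: -0.3
grasp_force: 0.0
```

```bash
python3 - <<'E'
from h import *
for _ in range(3):
    s=monitor.read_state();print(s["clock"],s["eef_pos"],s["ee_rot"][:,0],s["contact_force"],s["opening"]); vision.camera("wrist")
E
```

```text
3.25 [513.83029998 219.96419093 101.57120284] [-2.80636575e-01  9.59814095e-01 -1.25041035e-04] [0.00491473 0.24949949 0.28112534] -0.27887798779248407
3.3 [514.59939856 220.23139508 102.98595148] [-2.80701717e-01  9.59795051e-01 -7.16532668e-05] [ 0.59488939 -0.77429019  0.06858741] 0.253965750423646
3.35 [515.28571945 220.42927526 104.11958063] [-2.80638170e-01  9.59813636e-01 -3.20111952e-05] [-0.01694136 -0.16218167 -0.19275554] 0.05282690951989745
```

carry_out --delta_pos '[[0,0,0.003],[0,0,0.003],[0,0,0.003],[0,0,0.003],[0,0,0.002],[0,0,0.002],[0,0,0.002],[0,0,0.002],[0,0,0],[0,0,0]]' --turn '[[0,0,0],[0,0,0],[0,0,0],[0,0,0],[0,0,0],[0,0,0],[0,0,0],[0,0,0],[0,0,0],[0,0,0]]' --claw '[0,0,0,0,0,0,0,0,0,0]'

```text
clock: 4.4
eef_pos: [516.3, 220.7, 86.2]
ee_rot: [[-0.281, 0.96, 0.003], [0.96, 0.281, 0.001], [-0.0, 0.003, -1.0]]
contact_force: [-1.9, -0.3, 5.3]
opening: 0.3
grasp_force: 2.9
```

carry_out --delta_pos '[[0,0,0.001],[0,0,0.001],[0,0,0.001],[0,0,0.001],[0,0,0.001],[0,0,0],[0,0,0],[0,0,0],[0,0,0],[0,0,0]]' --turn '[[0,0,0],[0,0,0],[0,0,0],[0,0,0],[0,0,0],[0,0,0],[0,0,0],[0,0,0],[0,0,0],[0,0,0]]' --claw '[0,0,0,0,0,0,0,0,0,0]'

```text
clock: 5.4
eef_pos: [516.4, 220.8, 82.2]
ee_rot: [[-0.281, 0.96, 0.004], [0.96, 0.281, 0.001], [0.0, 0.004, -1.0]]
contact_force: [-2.2, -0.9, 9.6]
opening: 0.2
grasp_force: 4.8
```

carry_out --delta_pos '[[0,0,0.001],[0,0,0.001],[0,0,0.001],[0,0,0],[0,0,0],[0,0,0],[0,0,0],[0,0,0],[0,0,0],[0,0,0]]' --turn '[[0,0,0],[0,0,0],[0,0,0],[0,0,0],[0,0,0],[0,0,0],[0,0,0],[0,0,0],[0,0,0],[0,0,0]]' --claw '[0,0,0,0,0,0,0,0,0,0]'

```text
clock: 6.4
eef_pos: [516.3, 220.7, 78.2]
ee_rot: [[-0.281, 0.96, 0.003], [0.96, 0.281, 0.001], [0.0, 0.003, -1.0]]
contact_force: [-0.5, -0.6, 5.5]
opening: -0.2
grasp_force: 3.0
```

The force fell from 9.6 to 5.5 N at about 10 mm of travel, so the latch has let go. Now I'll retreat and look.

carry_out --delta_pos '[[0,0,-0.005],[0,0,-0.005],[0,0,-0.005],[0,0,-0.01],[0,0,-0.01],[0,0,-0.015],[0,0,-0.015],[0,0,-0.015],[0,0,0],[0,0,0]]' --turn '[[0,0,0],[0,0,0],[0,0,0],[0,0,0],[0,0,0],[0,0,0],[0,0,0],[0,0,0],[0,0,0],[0,0,0]]' --claw '[0,0,0,0,0,0,1,1,1,1]'

```text
clock: 7.4
eef_pos: [515.6, 220.5, 157.0]
ee_rot: [[-0.281, 0.96, 0.001], [0.96, 0.281, 0.0], [-0.0, 0.001, -1.0]]
contact_force: [0.7, 0.3, 0.3]
opening: 58.2
grasp_force: 0.0
```

carry_out --delta_pos '[[-0.01,0,-0.005],[-0.01,0,0],[-0.01,0,0],[-0.01,0,0],[-0.01,0,0],[-0.01,0,0],[0,0,0],[0,0,0],[0,0,0],[0,0,0]]' --turn '[[0,0,0],[0,0,0],[0,0,0],[0,0,0],[0,0,0],[0,0,0],[0,0,0],[0,0,0],[0,0,0],[0,0,0]]' --claw '[1,1,1,1,1,1,1,1,1,1]'

```text
clock: 8.4
eef_pos: [532.0, 163.2, 161.3]
ee_rot: [[-0.281, 0.96, 0.0], [0.96, 0.281, 0.0], [0.0, 0.0, -1.0]]
contact_force: [0.3, 0.3, 0.1]
opening: 85.3
grasp_force: 0.0
```

```bash
python3 - <<'E'
from h import *
import pickle
for _ in range(2):
    s=monitor.read_state();print(s["clock"],s["eef_pos"],s["ee_rot"][:,0],s["opening"])
    c=vision.get_calibration("wrist");im=vision.camera("wrist")
cs=vision.get_calibration("scene");si=vision.camera("scene");cd=vision.get_calibration("side");di=vision.camera("side")
pickle.dump((c,im,cs,si,cd,di),open("p3.pkl","wb"))
o=np.hstack([im[:, :],cv2.resize(di[200:310,250:330],(160,220))[:220].repeat(1,0) if 0 else np.zeros((480,0,3),np.uint8)])
o=cv2.copyMakeBorder(o,0,0,0,160,0); o[:220,640:]=cv2.resize(di[200:310,250:330],(160,220)); o[240:460,640:]=cv2.resize(si[200:310,255:335],(160,220))
cv2.imwrite("pics/up.png",o[...,::-1])
E
```

```text
8.4 [532.01030047 163.24102587 161.34940033] [-2.81291973e-01  9.59622222e-01  1.32541947e-04] 85.34364074327998
8.45 [532.02286122 163.29586597 161.3833525 ] [-2.81369069e-01  9.59599622e-01  1.07958717e-04] 85.5430422345809
```

View pics/up.png

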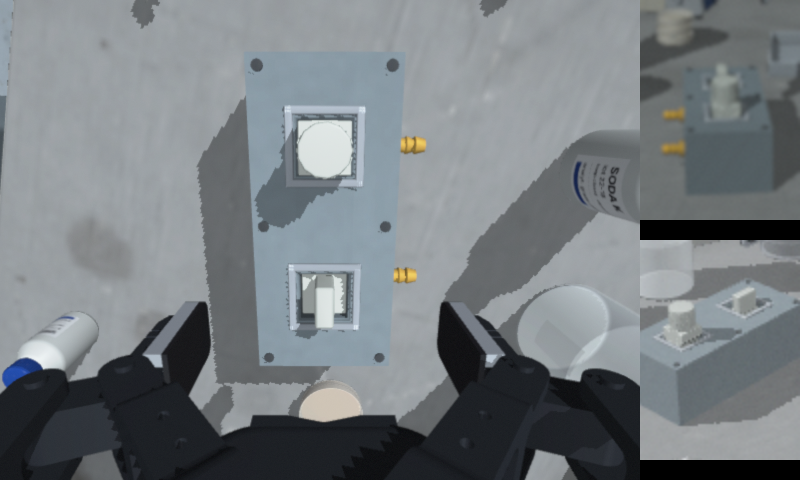

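The cartridge has sprung up: its cap is at (325,150) above the deck, and the bar at (323,300) is still low. I'll compute the grasp.

```bash
python3 - <<'E'
from h import *
import pickle
c,im,cs,si,cd,di=pickle.load(open("p3.pkl","rb"))
m=(im.min(2)>205).astype(np.uint8);R=np.zeros_like(m);cv2.circle(R,(325,149),31,1,-1);m&=R
e=cv2.fitEllipse(max(cv2.findContours(m,0,1)[0],key=cv2.contourArea));print(e)
for z in(106,109,112):print(onz(c,e[0],z))
# tops in scene/side crops: scene (255+ (683-640)/2, 200+(307-240)/2)
print(tri((c,(325,150)),(cs,(255+41.5/2,200+64/2)),(cd,(250+84/2,200+71/2+0))))
s=monitor.read_state();R=s["ee_rot"];T=np.array([515.5,220.2,75.]);print(R.T@(T-s["eef_pos"]))
E
```

```text
((325.9907531738281, 148.56912231445312), (53.19745635986328, 56.22711181640625), 17.777843475341797)
[516.14933678 220.77275565 106.        ]
[516.09231469 220.89631538 109.        ]
[516.03529261 221.0198751  112.        ]
(array([515.49481549, 219.6450742 , 112.28303846]), [0.65, 3.21, 3.18])
[59.38985372  0.14658244 86.34231333]
```

carry_out --delta_pos '[[0.015,0,0],[0.015,0,0],[0.015,0,0],[0.015,0.0005,0],[0,0,0],[0,0,0.01],[0,0,0.01],[0,0,0.01],[0,0,0.01],[0,0,0.005]]' --turn '[[0,0,0],[0,0,0],[0,0,0],[0,0,0],[0,0,0],[0,0,0],[0,0,0],[0,0,0],[0,0,0],[0,0,0]]' --claw '[1,1,1,1,1,1,1,1,1,1]'

```text
clock: 9.6
eef_pos: [515.0, 219.9, 114.2]
ee_rot: [[-0.28, 0.96, -0.003], [0.96, 0.28, -0.001], [-0.0, -0.003, -1.0]]
contact_force: [-0.3, -0.3, -0.0]
opening: 85.2
grasp_force: 0.0
```

carry_out --delta_pos '[[0,0,0.01],[0,0,0.01],[0,0,0.008],[0,0,0.005],[0,0,0.005],[0,0,0.003],[0,0,0],[0,0,0],[0,0,0],[0,0,0]]' --turn '[[0,0,0],[0,0,0],[0,0,0],[0,0,0],[0,0,0],[0,0,0],[0,0,0],[0,0,0],[0,0,0],[0,0,0]]' --claw '[1,1,1,1,1,1,1,1,1,1]'

```text
clock: 10.6
eef_pos: [516.1, 220.7, 75.8]
ee_rot: [[-0.281, 0.96, 0.001], [0.96, 0.281, 0.0], [-0.0, 0.001, -1.0]]
contact_force: [0.6, -0.0, -0.9]
opening: 85.2
grasp_force: 0.0
```

carry_out --delta_pos '[[0,0,0],[0,0,0],[0,0,0],[0,0,0],[0,0,0],[0,0,0],[0,0,0],[0,0,0],[0,0,0],[0,0,0]]' --turn '[[0,0,0],[0,0,0],[0,0,0],[0,0,0],[0,0,0],[0,0,0],[0,0,0],[0,0,0],[0,0,0],[0,0,0]]' --claw '[0,0,0,0,0,0,0,0,0,0]'

```text
clock: 11.6
eef_pos: [515.7, 220.6, 75.3]
ee_rot: [[-0.281, 0.96, -0.0], [0.96, 0.281, -0.0], [-0.0, -0.0, -1.0]]
contact_force: [-1.7, -0.3, 2.7]
opening: 27.8
grasp_force: 60.0
```

carry_out --delta_pos '[[0,0,-0.003],[0,0,-0.005],[0,0,-0.005],[0,0,-0.007],[0,0,-0.01],[0,0,-0.01],[0,0,-0.01],[0,0,-0.01],[0,0,-0.01],[0,0,0]]' --turn '[[0,0,0],[0,0,0],[0,0,0],[0,0,0],[0,0,0],[0,0,0],[0,0,0],[0,0,0],[0,0,0],[0,0,0]]' --claw '[0,0,0,0,0,0,0,0,0,0]'

```text
clock: 12.6
eef_pos: [516.9, 220.9, 147.8]
ee_rot: [[-0.281, 0.96, 0.004], [0.96, 0.281, 0.001], [0.0, 0.004, -1.0]]
contact_force: [0.3, 0.1, -1.2]
opening: 28.0
grasp_force: 59.7
```

```bash
python3 - <<'E'
from h import *
import pickle
P=pickle.load(open("p0.pkl","rb"))
s=monitor.read_state();print(s["clock"],s["eef_pos"],s["opening"],s["grasp_force"],s["contact_force"])
si,di=vision.camera("scene"),vision.camera("side")
cv2.imwrite("pics/lift.png",np.hstack([cv2.resize(si[190:330,250:390],(400,400)),cv2.resize(di[150:290,230:370],(400,400))])[...,::-1])
E
```

```text
12.6 [516.89149345 220.94684506 147.76474124] 27.986649944578076 59.701682925224304 [ 0.34888967  0.11251946 -1.15727688]
```

View pics/lift.png

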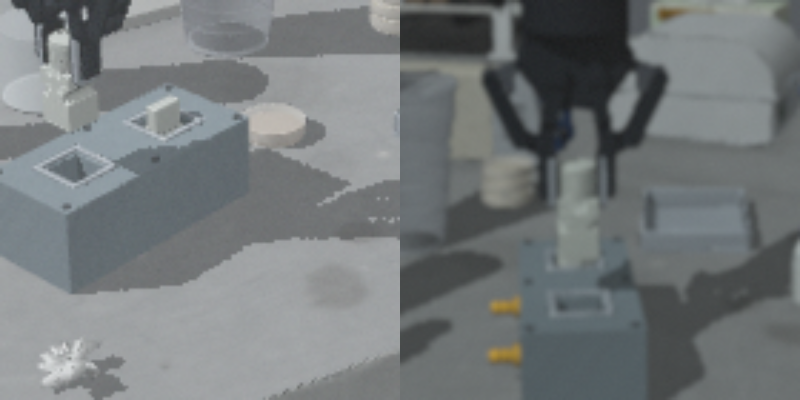

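It's out cleanly: the bore is empty, and the cartridge sits upright between the pads in both views (scene crop (70,80), side crop (577,210)). The bar cartridge is still low in its bore. Carry it towards the tray.

carry_out --delta_pos '[[-0.01,-0.004,-0.005],[-0.02,-0.008,-0.005],[-0.02,-0.008,0],[-0.02,-0.008,0],[-0.02,-0.008,0],[-0.02,-0.008,0],[-0.02,-0.008,0],[-0.02,-0.008,0],[-0.02,-0.008,0],[-0.02,-0.008,0]]' --turn '[[0,0,0],[0,0,0],[0,0,0],[0,0,0],[0,0,0],[0,0,0],[0,0,0],[0,0,0],[0,0,0],[0,0,0]]' --claw '[0,0,0,0,0,0,0,0,0,0]'

```text
clock: 13.7
eef_pos: [495.3, 15.4, 155.0]
ee_rot: [[-0.28, 0.96, -0.001], [0.96, 0.28, -0.0], [0.0, -0.001, -1.0]]
contact_force: [0.7, 0.3, -0.7]
opening: 27.9
grasp_force: 59.7
```

carry_out --delta_pos '[[-0.02,-0.008,0],[-0.02,-0.008,0],[-0.02,-0.008,0],[-0.01,-0.004,0],[0,0,0],[0,0,0],[0,0,0],[0,0,0],[0,0,0],[0,0,0]]' --turn '[[0,0,0],[0,0,0],[0,0,0],[0,0,0],[0,0,2.8],[0,0,2.8],[0,0,2.8],[0,0,0],[0,0,0],[0,0,0]]' --claw '[0,0,0,0,0,0,0,0,0,0]'

```text
clock: 14.7
eef_pos: [488.8, -58.1, 155.2]
ee_rot: [[-0.138, 0.99, -0.0], [0.99, 0.138, 0.0], [0.0, -0.0, -1.0]]
contact_force: [0.0, -0.4, -0.8]
opening: 28.3
grasp_force: 59.7
```

```bash
python3 - <<'E'
from h import *
import pickle
s=monitor.read_state();print(s["clock"],s["eef_pos"],s["ee_rot"][:,0],s["opening"],s["grasp_force"])
c=vision.get_calibration("wrist");im=vision.camera("wrist");pickle.dump((c,im),open("p4.pkl","wb"))
c0,i0=pickle.load(open("p0.pkl","rb"))["wrist"]
o=np.hstack([cv2.resize(i0[270:440,180:350],(400,400)),cv2.resize(im,(400,300))[:0].reshape(0,400,3) if 0 else np.zeros((400,0,3),np.uint8)])
cv2.imwrite("pics/tray4.png",im[...,::-1])
E
```

```text
14.7 [488.80809424 -58.07546701 155.24075216] [-1.38282301e-01  9.90392845e-01  1.36209564e-04] 28.283384056306115 59.68787670135498
```

View pics/tray4.png

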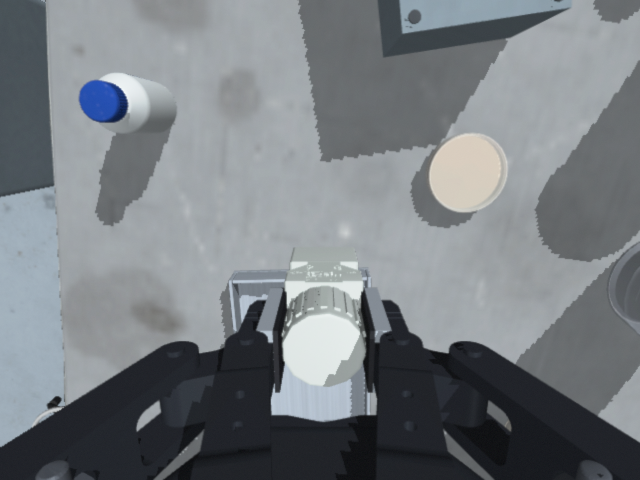

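The tray's near rim corners are at (231,272) and (369,271), square to the tool; the cartridge is upright in the pads. Triangulating these against the first wrist picture.

```bash
python3 - <<'E'
from h import *
import pickle
c0,i0=pickle.load(open("p0.pkl","rb"))["wrist"];c4,i4=pickle.load(open("p4.pkl","rb"))
L=tri((c0,(207.5,306)),(c4,(231,272)));R=tri((c0,(306,292)),(c4,(369,271)));print(L,R)
l,r=onz(c4,(231,272),22),onz(c4,(369,271),22);print(l,r,np.linalg.norm(l-r))
x=(r-l)/np.linalg.norm(r-l);y=np.array([-x[1],x[0],0]);cen=(l+r)/2-75*y
print("yaw",np.degrees(np.arctan2(x[1],x[0])),"cen",cen)
s=monitor.read_state();print("tool delta",s["ee_rot"].T@(np.array([cen[0],cen[1],s["eef_pos"][2]])-s["eef_pos"]))
# cartridge foot edge in c4, cap centre check: foot far edge row ~248
print("foot far edge if z=119:",onz(c4,(325,249),119), "top z 189:",onz(c4,(323,345),189))
E
```

```text
(array([ 410.12908606, -132.13276787,  -45.83790649]), [0.95, 0.95]) (array([530.97616157, -94.11906603,   3.17810567]), [0.64, 0.64])
[ 423.3888169  -103.48575745   22.        ] [527.90845981 -88.10950802  22.        ] 105.64461557466977
yaw 8.368951946517159 cen [ 486.56465808 -169.99898389   22.        ]
tool delta [-1.10529252e+02 -1.77141993e+01 -9.32388202e-03]
foot far edge if z=119: [487.58055083 -45.50944121 119.        ] top z 189: [488.15084587 -56.13806901 189.        ]
```

carry_out --delta_pos '[[-0.01,-0.002,0],[-0.015,-0.002,0],[-0.015,-0.002,0],[-0.015,-0.002,0],[-0.015,-0.002,0],[-0.015,-0.003,0],[-0.015,-0.003,0],[-0.01,-0.002,0],[0,0,0],[0,0,0]]' --turn '[[0,0,0],[0,0,0],[0,0,0],[0,0,0],[0,0,0],[0,0,0],[0,0,0],[0,0,0],[0,0,0],[0,0,0]]' --claw '[0,0,0,0,0,0,0,0,0,0]'

```text
clock: 15.75
eef_pos: [486.2, -169.6, 155.3]
ee_rot: [[-0.137, 0.991, -0.0], [0.991, 0.137, 0.001], [0.001, 0.0, -1.0]]
contact_force: [1.1, 1.0, -0.3]
opening: 28.1
grasp_force: 59.7
```

```bash
python3 - <<'E'
from h import *
import pickle
s=monitor.read_state();print(s["clock"],s["eef_pos"],s["ee_rot"][:,0],s["opening"],s["grasp_force"])
c=vision.get_calibration("wrist");im=vision.camera("wrist");pickle.dump((c,im),open("p5.pkl","wb"))
cv2.imwrite("pics/tray5.png",im[...,::-1])
E
```

```text
15.75 [ 486.17321233 -169.56274378  155.25868629] [-1.37044093e-01  9.90564702e-01  6.98111954e-04] 28.094833367814086 59.68803405761719
```

View pics/tray5.png

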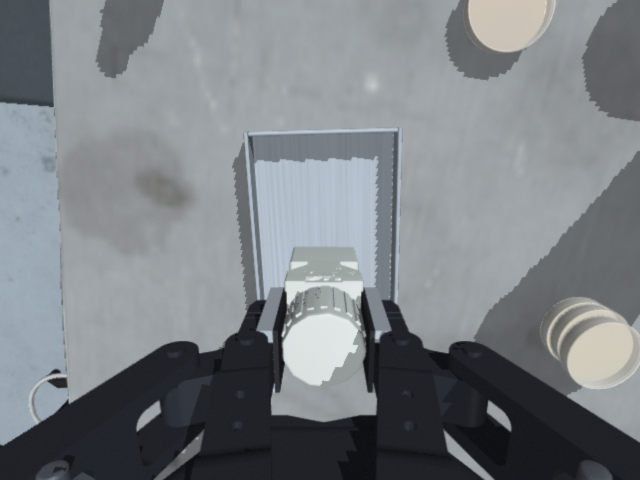

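The tray rim corners are at (245,133) and (402,129), with the tray under the upright cartridge.

```bash
python3 - <<'E'
from h import *
import pickle
c4,_=pickle.load(open("p4.pkl","rb"));c5,_=pickle.load(open("p5.pkl","rb"))
l,a=tri((c4,(231,272)),(c5,(245,133)));r,b=tri((c4,(369,271)),(c5,(402,129)));print(l,a,r,b,np.linalg.norm(l-r))
l,r=onz(c5,(245,133),22),onz(c5,(402,129),22);x=(r-l)/np.linalg.norm(r-l);y=np.array([-x[1],x[0],0]);print(l,r,np.linalg.norm(l-r),"cen",(l+r)/2-75*y)
E
```

```text
[ 419.27288483 -111.55918873    2.27508469] [0.14, 0.14] [531.56733503 -92.96901458   8.65919391] [1.29, 1.29] 114.00173231098438
[ 422.94483177 -110.90881317   22.        ] [530.29364966 -93.42419232  22.        ] 108.76341603182587 cen [ 488.67611251 -176.19103815   22.        ]
```

Row 272 in the earlier view is the base edge of the wall, at z ≈ 2–9. The p5 rim gives a 109 mm width, matching z = 22, so the tray stands on the bench centred near (488.7, -176). Descend.

carry_out --delta_pos '[[-0.005,0,0.005],[0,0,0.01],[0,0,0.015],[0,0,0.015],[0,0,0.015],[0,0,0.015],[0,0,0.015],[0,0,0.01],[0,0,0.005],[0,0,0]]' --turn '[[0,0,0],[0,0,0],[0,0,0],[0,0,0],[0,0,0],[0,0,0],[0,0,0],[0,0,0],[0,0,0],[0,0,0]]' --claw '[0,0,0,0,0,0,0,0,0,0]'

```text
clock: 16.8
eef_pos: [486.4, -174.1, 49.3]
ee_rot: [[-0.138, 0.99, -0.002], [0.99, 0.138, 0.001], [0.001, -0.001, -1.0]]
contact_force: [0.2, 1.1, -0.8]
opening: 27.9
grasp_force: 59.7
```

carry_out --delta_pos '[[0,0,0],[0,0,0.002],[0,0,0.002],[0,0,0.001],[0,0,0.001],[0,0,0.001],[0,0,0],[0,0,0],[0,0,0],[0,0,0]]' --turn '[[0,0,0],[0,0,0],[0,0,0],[0,0,0],[0,0,0],[0,0,0],[0,0,0],[0,0,0],[0,0,0],[0,0,0]]' --claw '[0,0,0,0,0,0,0,0,0,0]'

```text
clock: 17.8
eef_pos: [487.0, -174.6, 43.4]
ee_rot: [[-0.137, 0.991, 0.0], [0.991, 0.137, -0.0], [-0.0, 0.0, -1.0]]
contact_force: [-0.1, -0.7, -0.6]
opening: 28.1
grasp_force: 59.7
```

carry_out --delta_pos '[[0,0,0.001],[0,0,0.001],[0,0,0.001],[0,0,0],[0,0,0],[0,0,0],[0,0,0],[0,0,0],[0,0,0],[0,0,0]]' --turn '[[0,0,0],[0,0,0],[0,0,0],[0,0,0],[0,0,0],[0,0,0],[0,0,0],[0,0,0],[0,0,0],[0,0,0]]' --claw '[0,0,0,0,0,0,0,0,0,0]'

```text
clock: 18.8
eef_pos: [487.0, -174.6, 40.6]
ee_rot: [[-0.137, 0.991, 0.0], [0.991, 0.137, -0.0], [-0.0, 0.0, -1.0]]
contact_force: [-1.8, 1.0, 4.8]
opening: 27.9
grasp_force: 60.4
```

The foot is on the floor (4.8 N). I'll release slowly, then rise.

carry_out --delta_pos '[[0,0,0],[0,0,0],[0,0,0],[0,0,0],[0,0,0],[0,0,0],[0,0,0],[0,0,0],[0,0,0],[0,0,0]]' --turn '[[0,0,0],[0,0,0],[0,0,0],[0,0,0],[0,0,0],[0,0,0],[0,0,0],[0,0,0],[0,0,0],[0,0,0]]' --claw '[0.3,0.36,0.4,0.45,0.5,0.6,0.7,0.8,0.8,0.8]'

```text
clock: 19.8
eef_pos: [486.9, -174.6, 40.4]
ee_rot: [[-0.137, 0.991, 0.0], [0.991, 0.137, -0.0], [-0.0, 0.0, -1.0]]
contact_force: [-1.1, -0.8, 0.6]
opening: 68.6
grasp_force: 0.0
```

carry_out --delta_pos '[[0,0,-0.005],[0,0,-0.01],[0,0,-0.015],[0,0,-0.015],[0,0,-0.02],[0,0,-0.02],[0,0,-0.02],[0,0,-0.01],[0,0,0],[0,0,0]]' --turn '[[0,0,0],[0,0,0],[0,0,0],[0,0,0],[0,0,0],[0,0,0],[0,0,0],[0,0,0],[0,0,0],[0,0,0]]' --claw '[0.8,0.8,0.8,0.8,0.8,0.8,0.8,0.8,0.8,0.8]'

```text
clock: 20.8
eef_pos: [486.7, -174.4, 155.0]
ee_rot: [[-0.137, 0.991, -0.0], [0.991, 0.137, 0.0], [0.0, -0.0, -1.0]]
contact_force: [-0.2, 0.8, -0.1]
opening: 68.0
grasp_force: 0.0
```

```bash
python3 - <<'E'
from h import *
s=monitor.read_state();print(s["clock"],s["eef_pos"],s["opening"],s["contact_force"])
di=vision.camera("side");si=vision.camera("scene")
cv2.imwrite("pics/end.png",np.hstack([cv2.resize(di[150:300,250:400],(500,500)),cv2.resize(si[190:290,240:340],(300,500))])[...,::-1])
E
```

```text
20.8 [ 486.6929204  -174.44033451  155.01608368] 67.99962436925648 [-0.1823256   0.80229408 -0.05412813]
```

View pics/end.png

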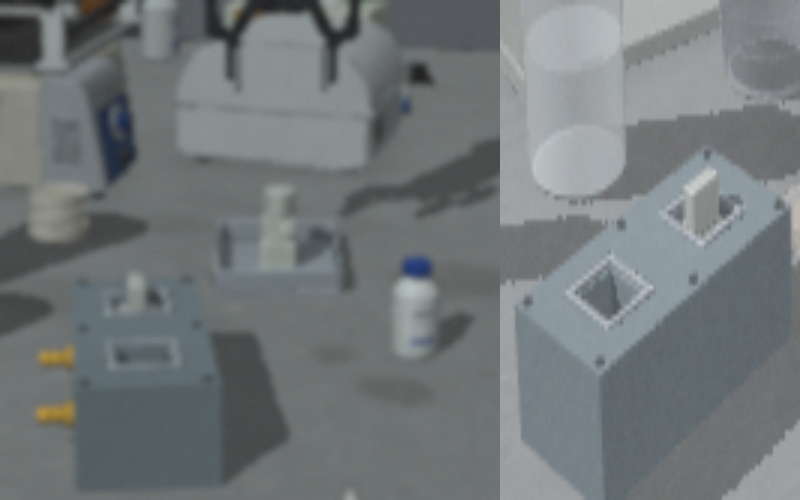

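The cartridge stands upright in the tray at (280,227), the near bore is empty, the bar cartridge is still latched, and the gripper is clear.

```bash
python3 -c "
from cell import ctrl
print(ctrl.job_done())"
```

```text
the job is handed in; nothing more can be done
None
```

The round-capped cartridge was unlatched, pulled straight out and stood upright in the steel tray, with the bar-handled one still latched in the block; I handed the job in at about 21 s of the 46 s limit, and no verdict was returned.

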